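# Load the drying rack beside the paste printers

### The job

Get the drying rack ready: take every cup whose print stopped short off the rack and drop it in the grey reclaim tub, leaving the full-height cups standing where they are, and tip each of the big printed blocks forward over the rack's front rail so that it lies flat on the slats on the face that was towards the rack, slid fully on with nothing sticking out over the front rail. When all that is done, slide the fan control to the white tape mark.

Things in the scene. Friction and masses are not known exactly. Their poses are not given: they have to be found in the camera images.
- rack: fixed wooden slatted drying rack lying on the bench, 210 mm deep (x) by 640 mm wide (y), its slats' tops 15 mm above the bench. Origin at the centre of its underside; +x points to its back, away from the robot. The front rail, a full-height strip 25 mm wide whose front face is at x = -105 mm, is the fence that stops a block's foot; blocks tip over its top front edge. Cups stand on its +y part, the -y part is clear for the blocks
- short1: printed off-white hexagonal cup with fluted walls, open at the top, 54 mm across flats (62 mm across corners), walls 6.5 mm, only 40 mm tall (a print that stopped short; about 100 g). Origin at the centre of its underside, z along its axis towards the open end, x square to one of its flats. Stands on the rack at the start among the full-height cups, in any place. May be absent.
- short2: printed off-white hexagonal cup with fluted walls, open at the top, 54 mm across flats (62 mm across corners), walls 6.5 mm, only 45 mm tall (a print that stopped short; about 100 g). Origin at the centre of its underside, z along its axis towards the open end, x square to one of its flats. Stands on the rack at the start among the full-height cups, in any place. May be absent.
- short3: printed off-white hexagonal cup with fluted walls, open at the top, 54 mm across flats (62 mm across corners), walls 6.5 mm, only 50 mm tall (a print that stopped short; about 100 g). Origin at the centre of its underside, z along its axis towards the open end, x square to one of its flats. Stands on the rack at the start among the full-height cups, in any place. May be absent.
- short4: printed off-white hexagonal cup with fluted walls, open at the top, 54 mm across flats (62 mm across corners), walls 6.5 mm, only 42 mm tall (a print that stopped short; about 100 g). Origin at the centre of its underside, z along its axis towards the open end, x square to one of its flats. Stands on the rack at the start among the full-height cups, in any place. May be absent.
- good1: printed off-white hexagonal cup with fluted walls, open at the top, 54 mm across flats (62 mm across corners), walls 6.5 mm, 85 mm tall, full height (about 200 g). Origin at the centre of its underside, z along its axis towards the open end, x square to one of its flats. Stands on the rack and is to stay there, upright and undisturbed. May be absent.
- good2: printed off-white hexagonal cup with fluted walls, open at the top, 54 mm across flats (62 mm across corners), walls 6.5 mm, 85 mm tall, full height (about 200 g). Origin at the centre of its underside, z along its axis towards the open end, x square to one of its flats. Stands on the rack and is to stay there, upright and undisturbed. May be absent.
- block1: printed off-white hollow block of layered beads, stiff, 88 mm deep (x) by 92 mm wide (y) by 130 mm tall, about 0.8 kg, standing on the bench in front of the rack. Origin at the centre of its underside; z up along the layers, x towards the rack (so its +x face is the one to end face down, and its underside then faces the robot). When it lies on the rack its origin is 59 mm above the bench
- block2: printed off-white hollow block of layered beads, stiff, 88 mm deep (x) by 92 mm wide (y) by 130 mm tall, about 0.8 kg, standing on the bench in front of the rack. Origin at the centre of its underside; z up along the layers, x towards the rack (so its +x face is the one to end face down, and its underside then faces the robot). When it lies on the rack its origin is 59 mm above the bench
- tub: fixed grey plastic open-topped reclaim tub, 160 (x) by 240 (y) by 70 mm high, walls and floor 5 mm. Origin at the centre of its underside
- control: fixed fan speed control: plywood case 200 (x) by 84 (y) by 45 mm with a black panel whose top is 48 mm above the bench and a slot along x. Origin at the centre of its underside; +x away from the robot. Behind it, past the rack's -y end, stands a fixed black fan 132 mm high on a foot 130 by 70 mm, its middle 400 to 430 mm from the rack's middle
- fader (a joint): position of the grey fader grip along the slot, 0 to 0.120 m, growing along the control's +x; starts near 0 (off), about 1.5 N of friction, stays where it is left
- fader_top (a point): middle of the top of the fader grip, which is 18 mm long along the slot, 30 mm wide across it and 27 mm tall; its top is 79 mm above the bench
- mark: white paper tape strip 6 mm wide stuck across the panel on both sides of the slot: the fan's drying speed. Origin at its middle; x along the slot like the control's. The grip is right when its middle is over this line
- tape: bystander: loose roll of blue tape, 100 mm across, 48 mm high, lying at the rack's +y end. Origin at the centre of its underside
- scraper: bystander: loose modelling scraper, 195 mm long, 18 mm wide, 14 mm high, with a wooden handle, lying behind the rack. Origin on its underside near its middle, x along its length
- cartridge: bystander: loose upright clear paste cartridge, 54 mm across, 154 mm tall, beyond the tub on the +y side. Origin at the centre of its underside
Mind the look-alikes: they are no part of the job. Several things look just like the control: the one meant starts farthest from the robot's base.

How it is judged:
By the outcome, as a careful person would: the job done as asked, in the order asked, and still so for the second after the job is handed in, with the robot touching nothing.
Of short1, short2, short3, short4 only 2 to 4 are there at a start; the rules pass over those that are not, and their reading is None.
Of good1, good2 only 1 to 2 are there at a start; the rules pass over those that are not, and their reading is None.
At some moment in a run one of short1, short2, short3, short4, block1, block2 may be knocked a few centimetres aside while the robot is not near it.
Once in a run the grip may slacken for a moment while it holds something.
It also fails if it takes over 210 s, if anything falls off the work surface, if the arm or the gripper's body presses on something with over 40 N, if the wrist force passes 120 N, or if a joint passes its speed limit or range.

### The arm

A 6-joint arm with a two-finger parallel gripper is mounted at the origin on the work surface. World frame = base frame: x ahead of the robot, y to its left, z up, the work surface at z = 0. Lengths are in m, angles in rad, forces in N, time in s.
With the tool pointing down it reaches from about 0.325 to 1 m from the base axis. Payload 5.1 kg.
Tool frame: the origin (TCP) lies at the very end of the fingers, on their centre line; the grasp point (between the pads) lies 19 mm behind it (bot.grasp_offset is the distance from the TCP to the grasp point, in m); z points along the fingers, y is the line along which they close (so a half turn about z gives the same grasp; the last joint's range is limited). The gripper opens to 85 mm and grips with 20 to 120 N. Pads are 22 mm wide; open, the fingers measure 114 mm over their backs; the gripper's body (76 mm by 85 mm) begins 54 mm behind the grasp point. The pads swing forward as they close: fully open they stand 13 mm farther back than shut.
Start: joints at [-1.314, 0.124, 1.65, -0, 1.367, -0.083], TCP at [0.217, -0.613, 0.231] pointing down, gripper open.
Joint ranges: [-2.61, 2.61], [-1.02, 2.33], [0.03, 2.71], [-1.35, 4.49], [0.32, 2.68], [-2.91, 2.91]. Speed limits (rad/s): [2.57, 2.57, 3.14, 3.14, 3.14, 3.14].

### API

Orientations are given as a rotation vector (axis times angle).
In Python, from plant import bot gives the robot as it stands. The module is installed in compiled form; this text tells all that it offers.
- The arm moves only by the shell command python3 -m handwheel 'ROWS' [FORCE]. ROWS is JSON, a list of rows, each an object with "dp": the shift along the tool's x, y, z each as a share of 20 mm, from -1 to 1, a list of three; "delta_rot": the turn, a rotation vector about the tool's x, y, z each as a share of 0.12 rad, from -1 to 1, a list of three; "hand": the opening, from 0 (shut) to 1 (fully open). In form: [{"dp": [dx, dy, dz], "delta_rot": [rx, ry, rz], "hand": hand}, ...]. A call has exactly 8 rows; each row shifts and turns the commanded pose from where the row before left it, along the tool's axes as they then stand; what a row does not reach is not made up. A row lasts 1/12 s, in which the tool goes at most 41.7 mm and 7.16 degrees, less where a joint would pass 70% of its speed; a pose out of reach is approached as far as the arm can. A call with a number of a shift or a turn outside -1 to 1 is refused whole. A call with a gripper value outside its range is refused whole. The fingers move at their own pace and stop on an object; FORCE is the grip in N (left out, the last holds). Time passes only in rows, so rows that do not move let the fingers close, or fill a call up. It gives the time, the measured TCP pose, the force, the opening and the grip force at its end, in the units of the state.
- bot.get_obs(): the state, without advancing time (a new reading comes with each control period).
- bot.snapshot(name): name is "side" or "top"; returns the picture (480x640x3 uint8, red, green, blue); there is no depth.
- bot.camera_params(name): a dict with "camera_matrix" (3x3 intrinsics, pixels), "k1" (the pictures are not rectified: a ray, as slopes to the right and down, at radius r is drawn at 1 + k1 r^2 times it, then the intrinsics apply), "position" and "attitude" of the camera in the world. Camera axes: x right, y down, z forward; pixel columns grow to the right and rows downward; lengths in m; the calibration is good to about 2 mm. A picture is of the moment at which its call begins. camera_params takes no time and is no camera call.
- bot.close_job(): hands the job in; it is judged then, once.
Trained networks look in the newest picture that a camera, given by its name, has taken for a name from the list of things; names that differ only in an ending like _2 or _b are one class to them, and where a whole thing is asked for, a point or a joint stands for the part that bears it (a point fixed in the world has none). Each returns a list of dicts, best first, with "confidence" (0 to 1); they miss things now and then, are a little off and sometimes report something else, mostly with a low value. They report only what shows in the picture. A call takes as long as a camera call. They do not tell look-alikes from the thing itself.
- bot.spot_in(query, camera): "point" ([x, y, z] in m, in the coordinates of the camera as it stood for that picture, good to about 4 mm: the middle of the surface that is visible of it).
The state is a dict: "time": time; "joints": joint angles; "qd": joint speeds; "joint_torque": joint torques, N m; "ee_pos": TCP position; "eef_rot": TCP orientation; "force": force on the tool from outside, world axes, zero at the start; "moment": the same for the moment, N m; "grip_width": finger opening in m; "grasp_force": force on a finger pad.
Only numpy, scipy, OpenCV 4.12 (cv2) and the standard library are available. Lean on these libraries where they do the work, as an engineer would, in place of code of your own. Each camera call takes 0.05 s, during which the arm holds its last target. There are 200 camera calls.

## Working session

There is one attempt and no reset: what is moved stays moved. The work goes in short steps, Python scripts to look and compute and a shell command to move; the robot and the scene stay as the last step left them, time stands still between calls to the robot, and variables do not carry over. Pictures are saved under pics/ and viewed, at most 14 in all, crops included, and the job is handed in when it is done.

```bash
mkdir -p pics
python3 - <<'E'
from plant import bot
import cv2
for n in("top","side"):
    cv2.imwrite(f"pics/{n}0.png",bot.snapshot(n)[:,:,::-1]); print(bot.camera_params(n))
o=bot.get_obs(); print(o)
E
```

```text
{'camera_matrix': array([[538.42549783,   0.        , 321.2029021 ],
       [  0.        , 538.42549783, 239.62045821],
       [  0.        ,   0.        ,   1.        ]]), 'k1': 0.021210701866697514, 'position': array([0.40614403, 0.01891543, 1.22416533]), 'attitude': array([-2.19959256,  2.14769035, -0.09792427])}
{'camera_matrix': array([[553.03768609,   0.        , 321.73656728],
       [  0.        , 553.03768609, 251.28046847],
       [  0.        ,   0.        ,   1.        ]]), 'k1': -0.03860019289027355, 'position': array([0.42148066, 1.03492249, 0.89451946]), 'attitude': array([-0.16998843,  2.79272151, -1.36625015])}
{'time': 0.1, 'joints': array([-1.31359443e+00,  1.24431102e-01,  1.65154267e+00, -3.26089287e-07,
        1.36750891e+00, -8.25959036e-02]), 'qd': array([-0.00036788, -0.00228685, -0.00252277, -0.00086267,  0.00072447,
        0.00028009]), 'joint_torque': array([ 2.18058854e-04, -4.24930000e+01, -3.66654396e+01, -8.68845586e-05,
        3.90312751e-03,  8.41231895e-06]), 'ee_pos': array([ 0.21647579, -0.61230356,  0.23017854]), 'eef_rot': array([-3.09450386e+00, -5.30870743e-01,  2.59204850e-04]), 'force': array([-0.29339621,  0.00937784, -0.57957803]), 'moment': array([0.04134388, 0.02077808, 0.02488545]), 'grasp_force': 0.0, 'grip_width': 0.08533965713342127}
```

View pics/top0.png

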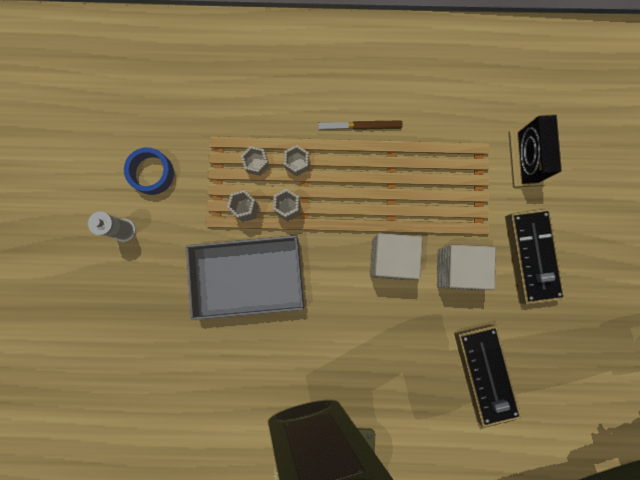

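View pics/side0.png

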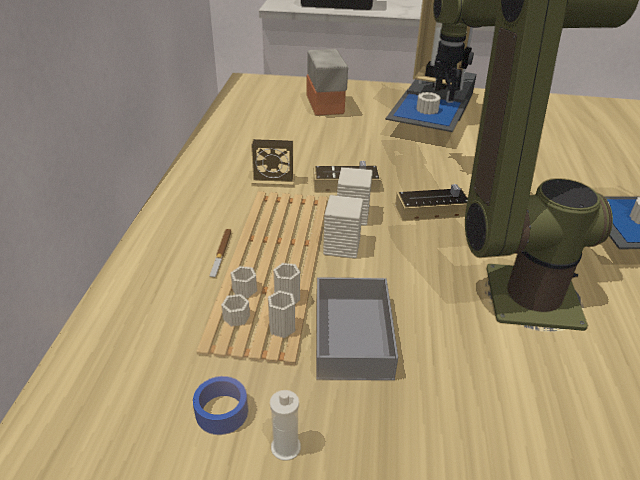

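The top view shows four cups at px (255,160), (296,159), (241,204) and (287,204). The blocks are at (397,256) and (468,268), and the tub is at (245,278). Two things could be the control: (537,256), which has white tape, and (487,375). The first is farther from the base, so I choose that one. I'll check it and the cup heights in one close crop.

```bash
cat > h.py <<'E'
import numpy as np, cv2
from scipy.spatial.transform import Rotation as R
from plant import bot
def P(n):
    c=bot.camera_params(n); return c['camera_matrix'],np.array([c['k1'],0,0,0.]),np.array(c['position']),R.from_rotvec(c['attitude']).as_matrix()
def ray(n,u,v):
    K,d,p,A=P(n); q=cv2.undistortPoints(np.array([[[u,v]]],float),K,d)[0,0]
    return p,A@np.array([q[0],q[1],1])
def onz(n,u,v,z):
    p,r=ray(n,u,v); return (p+r*(z-p[2])/r[2]).round(4)
def tri(a,b):
    p,r=ray('top',*a);q,s=ray('side',*b)
    t=np.linalg.lstsq(np.c_[r,-s],q-p,rcond=None)[0]; A=p+t[0]*r;B=q+t[1]*s
    return ((A+B)/2).round(4),np.linalg.norm(A-B).round(4)
def proj(n,X):
    K,d,p,A=P(n); rv=R.from_matrix(A.T).as_rotvec()
    return cv2.projectPoints(np.atleast_2d(np.array(X,float)),rv,-A.T@p,K,d)[0][:,0]
def spot(n,q,k=8,c=.3):
    K,d,p,A=P(n); return [((p+A@np.array(s['point'])).round(3).tolist(),round(s['confidence'],2)) for s in bot.spot_in(q,n)[:k] if s['confidence']>c]
def snap(n,f=None,box=None,s=1):
    im=np.ascontiguousarray(bot.snapshot(n)[:,:,::-1])
    if f:
        g=im if box is None else im[box[1]:box[3],box[0]:box[2]]
        cv2.imwrite('pics/'+f,cv2.resize(g,None,fx=s,fy=s,interpolation=cv2.INTER_CUBIC))
    return im
E
python3 - <<'E'
from h import *
a=snap('top');b=snap('side')
c1=cv2.resize(a[135:235,210:330],None,fx=3.33,fy=3,interpolation=2)
c2=cv2.resize(b[240:360,200:320],None,fx=3.33,fy=3.33,interpolation=2)
c3=cv2.resize(a[200:310,360:570],None,fx=2,fy=2,interpolation=2)
out=np.zeros((600,800,3),np.uint8); out[:300,:400]=c1[:300,:400];out[:400,400:]=c2[:400,:400][:, :400] if c2.shape[1]>=400 else cv2.resize(c2,(400,400));out[350:570,:400]=c3[:220,20:420]
cv2.imwrite('pics/c1.png',out)
for q in('short1','good1','block1','control','fader_top','mark','tub','tape','rack'):
  for n in('top','side'): print(q,n,spot(n,q))
# rack corners z=.015
for p in((209,137),(488,143),(207,228),(488,236)): print(onz('top',*p,.015))
for p in((187,245),(297,236),(304,309),(192,319)): print('tub',onz('top',*p,.07))
E
```

```text
short1 top [([0.695, 0.082, 0.044], 0.77), ([0.691, 0.175, 0.037], 0.6), ([0.477, -0.132, 0.13], 0.42)]
short1 side [([0.688, 0.092, 0.047], 0.7), ([0.691, 0.193, 0.044], 0.58)]
good1 top [([0.586, 0.195, 0.063], 0.85), ([0.593, 0.1, 0.063], 0.79)]
good1 side [([0.584, 0.214, 0.073], 0.91), ([0.583, 0.11, 0.086], 0.7)]
block1 top [([0.458, -0.272, 0.131], 0.76), ([0.478, -0.128, 0.13], 0.64)]
block1 side [([0.45, -0.238, 0.132], 0.79), ([0.473, -0.089, 0.097], 0.67)]
control top [([0.227, -0.339, 0.045], 0.85), ([0.489, -0.445, 0.048], 0.77)]
control side [([0.531, -0.428, 0.045], 0.93), ([0.236, -0.319, 0.046], 0.74)]
fader_top top [([0.445, -0.453, 0.081], 0.66), ([0.175, -0.357, 0.084], 0.58)]
fader_top side [([0.441, -0.447, 0.076], 0.57), ([0.174, -0.35, 0.072], 0.53)]
mark top []
mark side []
tub top [([0.426, 0.195, 0.002], 0.75)]
tub side [([0.425, 0.178, 0.012], 0.87)]
tape top [([0.663, 0.411, 0.046], 0.66)]
tape side [([0.655, 0.425, 0.037], 0.67)]
rack top [([0.644, -0.067, 0.014], 0.94)]
rack side [([0.654, -0.003, 0.011], 0.74), ([0.693, 0.188, 0.043], 0.44)]
[0.7471 0.2848 0.015 ]
[ 0.748  -0.3539  0.015 ]
[0.5373 0.2805 0.015 ]
[ 0.5343 -0.3532  0.015 ]
tub [0.4936 0.3099 0.07  ]
tub [0.5187 0.0743 0.07  ]
tub [0.3631 0.055  0.07  ]
tub [0.3366 0.2918 0.07  ]
```

View pics/c1.png

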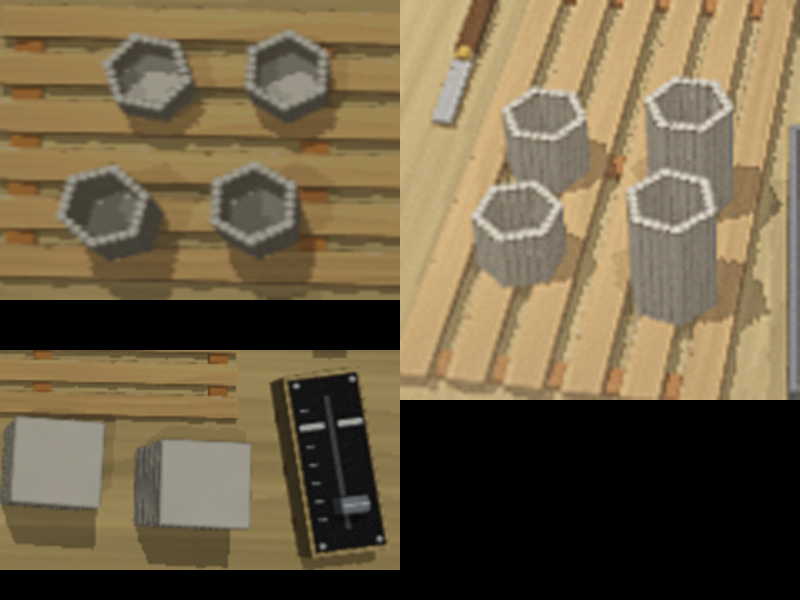

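Heights confirm it: the front pair are full cups (rims near 85 mm) and the back pair are short. The control at (537,256) has white tape strips at about (526,238) and (545,236). Next I'll measure accurately.

Run:
```python
from h import *
f=lambda u,v:(210+u/3.333,135+v/3)
s=lambda u,v:(200+(u-400)/3.333,240+v/3.333)
for n,a,b in(('A',(148,77),(518,211)),('B',(288,76),(545,114)),('C',(106,206),(671,201)),('D',(255,207),(688,105))): print(n,tri(f(*a),s(*b)))
for n,c in(('A',[(183,48),(138,36),(106,66),(117,106),(157,117),(190,86)]),('B',[(289,33),(327,52),(328,95),(288,118),(250,98),(249,53)])):
  P_=np.array([onz('top',*f(*p),.058) for p in c]); m=P_.mean(0); d=P_-m; an=np.degrees(np.arctan2(d[:,1],d[:,0]))
  print(n,m,(an%60).round(0),np.hypot(d[:,0],d[:,1]).round(3))
g=lambda u,v:(360+(u+20)/2,200+(v-350)/2)
print('mark',onz('top',*g(312,427),.048),onz('top',*g(350,422),.048),'grip',onz('top',*g(355,504),.079))
print('ctl',[onz('top',*g(*p),.048) for p in((290,380),(357,374),(385,542),(318,551))])
print('slot',onz('top',*g(327,398),.048),onz('top',*g(348,527),.048))
print('b1',[onz('top',*g(*p),.13) for p in((15,417),(104,422),(99,507),(11,502))])
print('b2',[onz('top',*g(*p),.13) for p in((163,440),(250,443),(250,527),(160,525))])
```

```text
A (array([0.6866, 0.1738, 0.0554]), np.float64(0.0033))
B (array([0.6887, 0.0808, 0.0606]), np.float64(0.004))
C (array([0.5823, 0.1919, 0.0948]), np.float64(0.0001))
D (array([0.5853, 0.0973, 0.0946]), np.float64(0.0029))
A [0.68473333 0.17296667 0.058     ] [15. 15. 16. 18. 13. 17.] [0.031 0.031 0.029 0.03  0.031 0.028]
B [0.68823333 0.08048333 0.058     ] [ 1.  5.  1.  1.  6. 60.] [0.031 0.031 0.03  0.032 0.031 0.031]
mark [ 0.5273 -0.4257  0.048 ] [ 0.5337 -0.467   0.048 ] grip [ 0.4434 -0.4582  0.079 ]
ctl [array([ 0.5786, -0.4022,  0.048 ]), array([ 0.5869, -0.4754,  0.048 ]), array([ 0.4041, -0.5026,  0.048 ]), array([ 0.3926, -0.4306,  0.048 ])]
slot [ 0.5596 -0.4424  0.048 ] [ 0.4193 -0.4632  0.048 ]
b1 [array([ 0.5219, -0.0928,  0.13  ]), array([ 0.5189, -0.1836,  0.13  ]), array([ 0.4323, -0.1791,  0.13  ]), array([ 0.4352, -0.09  ,  0.13  ])]
b2 [array([ 0.5019, -0.2437,  0.13  ]), array([ 0.501 , -0.3319,  0.13  ]), array([ 0.4159, -0.3313,  0.13  ]), array([ 0.4156, -0.2408,  0.13  ])]
```

```bash
python3 -m handwheel '[{"dp":[0,0,0],"delta_rot":[0,0,0.95],"hand":0.85},{"dp":[0,0,0],"delta_rot":[0,0,0.95],"hand":0.85},{"dp":[0,0,0],"delta_rot":[0,0,0.94],"hand":0.85},{"dp":[1,-1,0],"delta_rot":[0,0,0],"hand":0.85},{"dp":[1,-1,0],"delta_rot":[0,0,0],"hand":0.85},{"dp":[1,-1,0],"delta_rot":[0,0,0],"hand":0.85},{"dp":[1,-1,0],"delta_rot":[0,0,0],"hand":0.85},{"dp":[1,-1,0],"delta_rot":[0,0,0],"hand":0.85}]' 40
python3 -m handwheel '[{"dp":[1,-1,0],"delta_rot":[0,0,0],"hand":0.85},{"dp":[1,-1,0],"delta_rot":[0,0,0],"hand":0.85},{"dp":[1,-1,0],"delta_rot":[0,0,0],"hand":0.85},{"dp":[1,-1,0],"delta_rot":[0,0,0],"hand":0.85},{"dp":[1,-1,0],"delta_rot":[0,0,0],"hand":0.85},{"dp":[1,-1,0],"delta_rot":[0,0,0],"hand":0.85},{"dp":[1,-1,0],"delta_rot":[0,0,0],"hand":0.85},{"dp":[1,-1,0],"delta_rot":[0,0,0],"hand":0.85}]'
```

```text
time: 1.77
ee_pos: [0.3174, -0.512, 0.2314]
eef_rot: [3.141, -0.002, 0.0]
force: [-0.6, -0.6, 0.0]
grip_width: 0.0728
grasp_force: 0.0
time: 2.43
ee_pos: [0.4777, -0.352, 0.2315]
eef_rot: [3.141, -0.001, 0.0]
force: [0.9, -0.1, 1.0]
grip_width: 0.0724
grasp_force: 0.0
```

```bash
python3 -m handwheel '[{"dp":[1,-1,0],"delta_rot":[0,0,0],"hand":0.85},{"dp":[1,-1,0],"delta_rot":[0,0,0],"hand":0.85},{"dp":[1,-1,0],"delta_rot":[0,0,0],"hand":0.85},{"dp":[1,-1,0],"delta_rot":[0,0,0],"hand":0.85},{"dp":[1,-1,0],"delta_rot":[0,0,0],"hand":0.85},{"dp":[1,-1,0],"delta_rot":[0,0,0],"hand":0.85},{"dp":[1,-1,0],"delta_rot":[0,0,0],"hand":0.85},{"dp":[1,-1,0],"delta_rot":[0,0,0],"hand":0.85}]' >/dev/null
python3 -m handwheel '[{"dp":[0.31,-1,0],"delta_rot":[0,0,0],"hand":0.85},{"dp":[0.31,-1,0],"delta_rot":[0,0,0],"hand":0.85},{"dp":[0.31,-1,0],"delta_rot":[0,0,0],"hand":0.85},{"dp":[0.31,-1,0],"delta_rot":[0,0,0],"hand":0.85},{"dp":[0.31,-1,0],"delta_rot":[0,0,0],"hand":0.85},{"dp":[0.31,-1,0],"delta_rot":[0,0,0],"hand":0.85},{"dp":[0.31,-1,0],"delta_rot":[0,0,0],"hand":0.85},{"dp":[0.31,-1,0],"delta_rot":[0,0,0],"hand":0.85}]' >/dev/null
python3 -m handwheel '[{"dp":[0,-1,0],"delta_rot":[0,0,0],"hand":0.85},{"dp":[0,-1,0],"delta_rot":[0,0,0],"hand":0.85},{"dp":[0,-1,0],"delta_rot":[0,0,0],"hand":0.85},{"dp":[0,-1,0],"delta_rot":[0,0,0],"hand":0.85},{"dp":[0,-1,0],"delta_rot":[0,0,0],"hand":0.85},{"dp":[0,-0.65,0],"delta_rot":[0,0,0],"hand":0.85},{"dp":[0,0,1],"delta_rot":[0,0,0],"hand":0.85},{"dp":[0,0,1],"delta_rot":[0,0,0],"hand":0.85}]'
python3 - <<'E'
from h import *
snap('side','s1.png',(180,140,380,290),3.5); print(spot('side','short1'))
snap('top');print(spot('top','short1'),spot('top','block1'))
E
```

```text
time: 4.43
ee_pos: [0.6882, 0.0807, 0.1932]
eef_rot: [3.142, 0.001, 0.007]
force: [0.9, 0.1, 0.1]
grip_width: 0.0725
grasp_force: 0.0
[([0.69, 0.19, 0.042], 0.95), ([0.687, 0.097, 0.047], 0.81), ([0.531, -0.426, 0.046], 0.65)]
[] [([0.473, -0.13, 0.126], 0.95), ([0.458, -0.273, 0.131], 0.63), ([0.425, 0.266, 0.0], 0.45)]
```

View pics/s1.png

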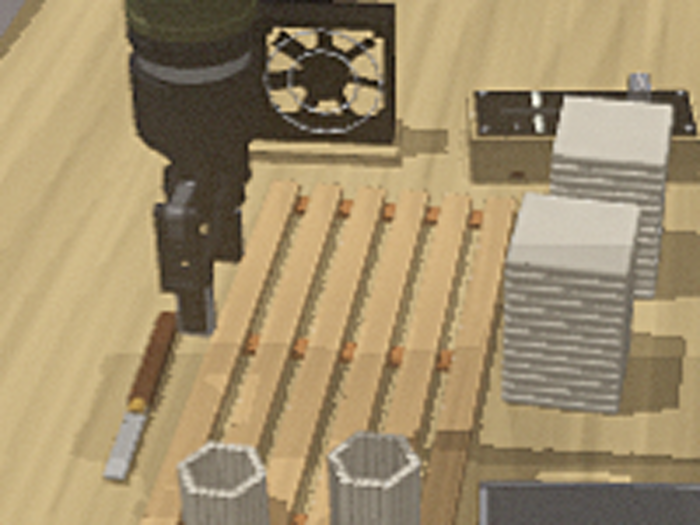

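The gripper hangs above the far short cup (crop px 195,330) and nothing has moved. Descend and grip.

```bash
python3 -m handwheel '[{"dp":[0,0,1],"delta_rot":[0,0,0],"hand":0.85},{"dp":[0,0,1],"delta_rot":[0,0,0],"hand":0.85},{"dp":[0,0,1],"delta_rot":[0,0,0],"hand":0.85},{"dp":[0,0,1],"delta_rot":[0,0,0],"hand":0.85},{"dp":[0,0,1],"delta_rot":[0,0,0],"hand":0.85},{"dp":[0,0,1],"delta_rot":[0,0,0],"hand":0.85},{"dp":[0,0,1],"delta_rot":[0,0,0],"hand":0.85},{"dp":[0,0,0.9],"delta_rot":[0,0,0],"hand":0.85}]'
python3 -m handwheel '[{"dp":[0,0,0.3],"delta_rot":[0,0,0],"hand":0.85},{"dp":[0,0,0],"delta_rot":[0,0,0],"hand":0.2},{"dp":[0,0,0],"delta_rot":[0,0,0],"hand":0.2},{"dp":[0,0,0],"delta_rot":[0,0,0],"hand":0.2},{"dp":[0,0,0],"delta_rot":[0,0,0],"hand":0.2},{"dp":[0,0,0],"delta_rot":[0,0,0],"hand":0.2},{"dp":[0,0,0],"delta_rot":[0,0,0],"hand":0.2},{"dp":[0,0,0],"delta_rot":[0,0,0],"hand":0.2}]' 40
python3 -m handwheel '[{"dp":[0,0,-0.5],"delta_rot":[0,0,0],"hand":0.2},{"dp":[0,0,-1],"delta_rot":[0,0,0],"hand":0.2},{"dp":[0,0,-1],"delta_rot":[0,0,0],"hand":0.2},{"dp":[0,0,-1],"delta_rot":[0,0,0],"hand":0.2},{"dp":[0,0,-1],"delta_rot":[0,0,0],"hand":0.2},{"dp":[0,0,-1],"delta_rot":[0,0,0],"hand":0.2},{"dp":[0,0,-1],"delta_rot":[0,0,0],"hand":0.2},{"dp":[0,0,-1],"delta_rot":[0,0,0],"hand":0.2}]'
```

```text
time: 5.35
ee_pos: [0.6882, 0.0794, 0.0343]
eef_rot: [-3.142, 0.002, -0.004]
force: [0.1, -0.7, 0.1]
grip_width: 0.0723
grasp_force: 0.0
time: 6.02
ee_pos: [0.6876, 0.0797, 0.0284]
eef_rot: [-3.142, 0.002, -0.002]
force: [-0.7, -0.4, 2.0]
grip_width: 0.0537
grasp_force: 43.3
time: 6.68
ee_pos: [0.6866, 0.0797, 0.1789]
eef_rot: [3.142, -0.002, 0.0]
force: [-0.5, 0.4, -1.2]
grip_width: 0.0535
grasp_force: 28.6
```

```bash
python3 -m handwheel '[{"dp":[-1,-0.27,0],"delta_rot":[0,0,0],"hand":0.2},{"dp":[-1,-0.27,0],"delta_rot":[0,0,0],"hand":0.2},{"dp":[-1,-0.27,0],"delta_rot":[0,0,0],"hand":0.2},{"dp":[-1,-0.27,0],"delta_rot":[0,0,0],"hand":0.2},{"dp":[-1,-0.27,0],"delta_rot":[0,0,0],"hand":0.2},{"dp":[-1,-0.27,0],"delta_rot":[0,0,0],"hand":0.2},{"dp":[-1,-0.27,0],"delta_rot":[0,0,0],"hand":0.2},{"dp":[-1,-0.27,0],"delta_rot":[0,0,0],"hand":0.2}]'
python3 -m handwheel '[{"dp":[-1,-0.27,0],"delta_rot":[0,0,0],"hand":0.2},{"dp":[-1,-0.27,0],"delta_rot":[0,0,0],"hand":0.2},{"dp":[-1,-0.27,0],"delta_rot":[0,0,0],"hand":0.2},{"dp":[-1,-0.27,0],"delta_rot":[0,0,0],"hand":0.2},{"dp":[-1,-0.27,0],"delta_rot":[0,0,0],"hand":0.2},{"dp":[0,0,1],"delta_rot":[0,0,0],"hand":0.2},{"dp":[0,0,1],"delta_rot":[0,0,0],"hand":0.2},{"dp":[0,0,1],"delta_rot":[0,0,0],"hand":0.2}]'
python3 -m handwheel '[{"dp":[0,0,1],"delta_rot":[0,0,0],"hand":0.2},{"dp":[0,0,1],"delta_rot":[0,0,0],"hand":0.2},{"dp":[0,0,1],"delta_rot":[0,0,0],"hand":0.2},{"dp":[0,0,1],"delta_rot":[0,0,0],"hand":0.2},{"dp":[0,0,0.6],"delta_rot":[0,0,0],"hand":0.2},{"dp":[0,0,0],"delta_rot":[0,0,0],"hand":0.2},{"dp":[0,0,0],"delta_rot":[0,0,0],"hand":0.85},{"dp":[0,0,0],"delta_rot":[0,0,0],"hand":0.85}]'
```

```text
time: 7.35
ee_pos: [0.5258, 0.1232, 0.1778]
eef_rot: [-3.142, 0.002, -0.0]
force: [-0.0, 0.5, -0.6]
grip_width: 0.0534
grasp_force: 46.3
time: 8.02
ee_pos: [0.427, 0.1504, 0.1179]
eef_rot: [-3.141, 0.001, -0.004]
force: [1.3, 0.7, -1.0]
grip_width: 0.0535
grasp_force: 46.5
time: 8.68
ee_pos: [0.4281, 0.1504, 0.0268]
eef_rot: [-3.141, 0.002, -0.004]
force: [0.4, 0.2, -0.3]
grip_width: 0.0725
grasp_force: 0.0
```

```bash
python3 -m handwheel '[{"dp":[0,0,-1],"delta_rot":[0,0,0],"hand":0.85},{"dp":[0,0,-1],"delta_rot":[0,0,0],"hand":0.85},{"dp":[0,0,-1],"delta_rot":[0,0,0],"hand":0.85},{"dp":[0,0,-1],"delta_rot":[0,0,0],"hand":0.85},{"dp":[0,0,-1],"delta_rot":[0,0,0],"hand":0.85},{"dp":[0,0,-1],"delta_rot":[0,0,0],"hand":0.85},{"dp":[0,0,-1],"delta_rot":[0,0,0],"hand":0.85},{"dp":[0,0,-1],"delta_rot":[0,0,0],"hand":0.85}]' 40
python3 -m handwheel '[{"dp":[0.99,-0.09,0],"delta_rot":[0,0,0],"hand":0.85},{"dp":[0.99,-0.09,0],"delta_rot":[0,0,0],"hand":0.85},{"dp":[0.99,-0.09,0],"delta_rot":[0,0,0],"hand":0.85},{"dp":[0.99,-0.09,0],"delta_rot":[0,0,0],"hand":0.85},{"dp":[0.99,-0.09,0],"delta_rot":[0,0,0],"hand":0.85},{"dp":[0.99,-0.09,0],"delta_rot":[0,0,0],"hand":0.85},{"dp":[0.99,-0.09,0],"delta_rot":[0,0,0],"hand":0.85},{"dp":[0.99,-0.09,0],"delta_rot":[0,0,0],"hand":0.85}]'
python3 -m handwheel '[{"dp":[0.99,-0.09,0],"delta_rot":[0,0,0],"hand":0.85},{"dp":[0.99,-0.09,0],"delta_rot":[0,0,0],"hand":0.85},{"dp":[0.99,-0.09,0],"delta_rot":[0,0,0],"hand":0.85},{"dp":[0.99,-0.09,0],"delta_rot":[0,0,0],"hand":0.85},{"dp":[0.99,-0.09,0],"delta_rot":[0,0,0],"hand":0.85},{"dp":[0,0,0],"delta_rot":[0,0,-0.73],"hand":0.85},{"dp":[0,0,0],"delta_rot":[0,0,-0.73],"hand":0.85},{"dp":[0,0,0],"delta_rot":[0,0,-0.72],"hand":0.85}]'
python3 - <<'E'
from h import *
snap('side','s2.png',(190,230,410,390),3.5); print(spot('side','short1'),spot('side','block1'))
E
```

```text
time: 9.35
ee_pos: [0.4276, 0.1503, 0.1886]
eef_rot: [-3.141, 0.002, -0.006]
force: [0.4, -0.5, 0.5]
grip_width: 0.073
grasp_force: 0.0
time: 10.02
ee_pos: [0.5872, 0.1646, 0.1877]
eef_rot: [-3.141, 0.002, -0.005]
force: [0.5, -0.7, 0.4]
grip_width: 0.0728
grasp_force: 0.0
time: 10.68
ee_pos: [0.6855, 0.1734, 0.1876]
eef_rot: [-3.114, -0.415, -0.005]
force: [-0.6, 0.4, -0.5]
grip_width: 0.0725
grasp_force: 0.0
[([0.657, 0.425, 0.037], 0.72), ([0.428, 0.158, 0.036], 0.69), ([0.691, 0.19, 0.043], 0.65)] [([0.451, -0.237, 0.13], 0.75)]
```

View pics/s2.png

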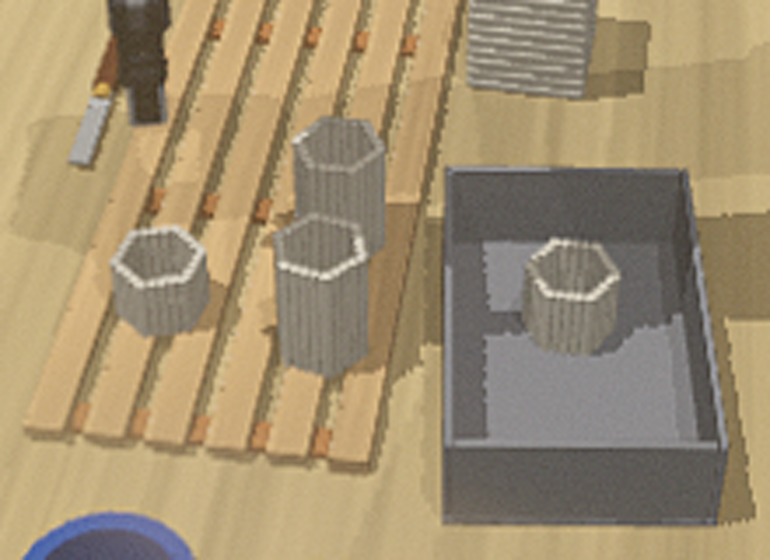

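The first short cup is in the tub (crop px 572,295). The second hasn't moved (crop 158,280). Take it next.

```bash
python3 -m handwheel '[{"dp":[0,0,1],"delta_rot":[0,0,0],"hand":0.85},{"dp":[0,0,1],"delta_rot":[0,0,0],"hand":0.85},{"dp":[0,0,1],"delta_rot":[0,0,0],"hand":0.85},{"dp":[0,0,1],"delta_rot":[0,0,0],"hand":0.85},{"dp":[0,0,1],"delta_rot":[0,0,0],"hand":0.85},{"dp":[0,0,1],"delta_rot":[0,0,0],"hand":0.85},{"dp":[0,0,1],"delta_rot":[0,0,0],"hand":0.85},{"dp":[0,0,1],"delta_rot":[0,0,0],"hand":0.85}]'
python3 -m handwheel '[{"dp":[0,0,0.1],"delta_rot":[0,0,0],"hand":0.85},{"dp":[0,0,0],"delta_rot":[0,0,0],"hand":0.2},{"dp":[0,0,0],"delta_rot":[0,0,0],"hand":0.2},{"dp":[0,0,0],"delta_rot":[0,0,0],"hand":0.2},{"dp":[0,0,0],"delta_rot":[0,0,0],"hand":0.2},{"dp":[0,0,0],"delta_rot":[0,0,0],"hand":0.2},{"dp":[0,0,0],"delta_rot":[0,0,0],"hand":0.2},{"dp":[0,0,0],"delta_rot":[0,0,0],"hand":0.2}]' 40
python3 -m handwheel '[{"dp":[0,0,-0.5],"delta_rot":[0,0,0],"hand":0.2},{"dp":[0,0,-1],"delta_rot":[0,0,0],"hand":0.2},{"dp":[0,0,-1],"delta_rot":[0,0,0],"hand":0.2},{"dp":[0,0,-1],"delta_rot":[0,0,0],"hand":0.2},{"dp":[0,0,-1],"delta_rot":[0,0,0],"hand":0.2},{"dp":[0,0,-1],"delta_rot":[0,0,0],"hand":0.2},{"dp":[0,0,-1],"delta_rot":[0,0,0],"hand":0.2},{"dp":[0,0,-1],"delta_rot":[0,0,0],"hand":0.2}]'
```

```text
time: 11.5
ee_pos: [0.6849, 0.1735, 0.0257]
eef_rot: [-3.115, -0.405, -0.003]
force: [-0.1, -0.7, -0.5]
grip_width: 0.073
grasp_force: 0.0
time: 12.17
ee_pos: [0.6849, 0.1734, 0.0243]
eef_rot: [-3.115, -0.408, -0.002]
force: [-0.4, -0.4, 2.5]
grip_width: 0.0535
grasp_force: 42.3
time: 12.83
ee_pos: [0.6842, 0.1733, 0.1749]
eef_rot: [-3.115, -0.408, -0.0]
force: [-0.3, 1.1, -0.7]
grip_width: 0.0542
grasp_force: 42.1
```

```bash
python3 -m handwheel '[{"dp":[0,0,0],"delta_rot":[0,0,0.73],"hand":0.2},{"dp":[0,0,0],"delta_rot":[0,0,0.73],"hand":0.2},{"dp":[0,0,0],"delta_rot":[0,0,0.72],"hand":0.2},{"dp":[-0.99,-0.25,0],"delta_rot":[0,0,0],"hand":0.2},{"dp":[-0.99,-0.25,0],"delta_rot":[0,0,0],"hand":0.2},{"dp":[-0.99,-0.25,0],"delta_rot":[0,0,0],"hand":0.2},{"dp":[-0.99,-0.25,0],"delta_rot":[0,0,0],"hand":0.2},{"dp":[-0.99,-0.25,0],"delta_rot":[0,0,0],"hand":0.2}]'
python3 -m handwheel '[{"dp":[-0.99,-0.25,0],"delta_rot":[0,0,0],"hand":0.2},{"dp":[-0.99,-0.25,0],"delta_rot":[0,0,0],"hand":0.2},{"dp":[-0.99,-0.25,0],"delta_rot":[0,0,0],"hand":0.2},{"dp":[-0.99,-0.25,0],"delta_rot":[0,0,0],"hand":0.2},{"dp":[-0.99,-0.25,0],"delta_rot":[0,0,0],"hand":0.2},{"dp":[-0.99,-0.25,0],"delta_rot":[0,0,0],"hand":0.2},{"dp":[-0.99,-0.25,0],"delta_rot":[0,0,0],"hand":0.2},{"dp":[-0.99,-0.25,0],"delta_rot":[0,0,0],"hand":0.2}]'
python3 -m handwheel '[{"dp":[0,0,1],"delta_rot":[0,0,0],"hand":0.2},{"dp":[0,0,1],"delta_rot":[0,0,0],"hand":0.2},{"dp":[0,0,1],"delta_rot":[0,0,0],"hand":0.2},{"dp":[0,0,1],"delta_rot":[0,0,0],"hand":0.2},{"dp":[0,0,1],"delta_rot":[0,0,0],"hand":0.2},{"dp":[0,0,1],"delta_rot":[0,0,0],"hand":0.2},{"dp":[0,0,1],"delta_rot":[0,0,0],"hand":0.2},{"dp":[0,0,0.4],"delta_rot":[0,0,0],"hand":0.2}]'
```

```text
time: 13.5
ee_pos: [0.5843, 0.1985, 0.1738]
eef_rot: [-3.142, 0.002, -0.0]
force: [-0.6, 0.4, -1.4]
grip_width: 0.0538
grasp_force: 42.1
time: 14.17
ee_pos: [0.426, 0.2387, 0.1739]
eef_rot: [-3.141, 0.002, -0.001]
force: [-0.3, 0.3, -0.6]
grip_width: 0.0539
grasp_force: 42.1
time: 14.83
ee_pos: [0.4252, 0.2378, 0.0231]
eef_rot: [3.14, -0.002, -0.006]
force: [-1.0, -0.8, -1.4]
grip_width: 0.054
grasp_force: 42.1
```

```bash
python3 -m handwheel '[{"dp":[0,0,0],"delta_rot":[0,0,0],"hand":0.78},{"dp":[0,0,0],"delta_rot":[0,0,0],"hand":0.78},{"dp":[0,0,0],"delta_rot":[0,0,0],"hand":0.78},{"dp":[0,0,-1],"delta_rot":[0,0,0],"hand":0.78},{"dp":[0,0,-1],"delta_rot":[0,0,0],"hand":0.78},{"dp":[0,0,-1],"delta_rot":[0,0,0],"hand":0.78},{"dp":[0,0,-1],"delta_rot":[0,0,0],"hand":0.78},{"dp":[0,0,-1],"delta_rot":[0,0,0],"hand":0.78}]'
python3 -m handwheel '[{"dp":[0,0,-1],"delta_rot":[0,0,0],"hand":0.5},{"dp":[0,0,-1],"delta_rot":[0,0,0],"hand":0.5},{"dp":[0,0,-1],"delta_rot":[0,0,0],"hand":0.5},{"dp":[0,0,-1],"delta_rot":[0,0,0],"hand":0.5},{"dp":[-0.1,1,0],"delta_rot":[0,0,0],"hand":0.5},{"dp":[-0.1,1,0],"delta_rot":[0,0,0],"hand":0.5},{"dp":[-0.1,1,0],"delta_rot":[0,0,0],"hand":0.5},{"dp":[-0.1,1,0],"delta_rot":[0,0,0],"hand":0.5}]'
python3 -m handwheel '[{"dp":[-0.1,1,0],"delta_rot":[0,0,0],"hand":0.5},{"dp":[-0.1,1,0],"delta_rot":[0,0,0],"hand":0.5},{"dp":[-0.1,1,0],"delta_rot":[0,0,0],"hand":0.5},{"dp":[-0.1,1,0],"delta_rot":[0,0,0],"hand":0.5},{"dp":[-0.1,1,0],"delta_rot":[0,0,0],"hand":0.5},{"dp":[-0.1,1,0],"delta_rot":[0,0,0],"hand":0.5},{"dp":[-0.1,1,0],"delta_rot":[0,0,0],"hand":0.5},{"dp":[-0.1,1,0],"delta_rot":[0,0,0],"hand":0.5}]'
python3 -m handwheel '[{"dp":[-0.1,1,0],"delta_rot":[0,0,0],"hand":0.5},{"dp":[-0.1,1,0],"delta_rot":[0,0,0],"hand":0.5},{"dp":[-0.1,1,0],"delta_rot":[0,0,0],"hand":0.5},{"dp":[-0.1,1,0],"delta_rot":[0,0,0],"hand":0.5},{"dp":[-0.1,1,0],"delta_rot":[0,0,0],"hand":0.5},{"dp":[-0.1,1,0],"delta_rot":[0,0,0],"hand":0.5},{"dp":[-0.1,0.7,0],"delta_rot":[0,0,0],"hand":0.5},{"dp":[0,0,0],"delta_rot":[0,0,0],"hand":0.5}]'
python3 - <<'E'
from h import *
snap('top','t3.png',(170,120,570,340),2); snap('side');print(spot('top','block1'),spot('side','block1'),spot('side','short1'))
E
```

```text
time: 15.5
ee_pos: [0.4279, 0.2389, 0.1284]
eef_rot: [-3.14, 0.002, -0.005]
force: [0.1, 0.6, -0.0]
grip_width: 0.0668
grasp_force: 0.0
time: 16.17
ee_pos: [0.4195, 0.1581, 0.2076]
eef_rot: [-3.141, 0.001, -0.006]
force: [-0.1, -0.5, 0.5]
grip_width: 0.0427
grasp_force: 0.0
time: 16.83
ee_pos: [0.4032, -0.0024, 0.2075]
eef_rot: [3.141, -0.001, 0.006]
force: [0.0, -0.3, 0.5]
grip_width: 0.043
grasp_force: 0.0
time: 17.5
ee_pos: [0.389, -0.1375, 0.2074]
eef_rot: [3.139, -0.006, 0.005]
force: [-0.5, 0.5, 0.2]
grip_width: 0.0428
grasp_force: 0.0
[([0.482, -0.122, 0.13], 0.96), ([0.462, -0.277, 0.134], 0.91)] [([0.451, -0.237, 0.132], 0.93), ([0.473, -0.086, 0.098], 0.92)] [([0.429, 0.156, 0.037], 0.6), ([0.431, 0.243, 0.038], 0.56)]
```

View pics/t3.png

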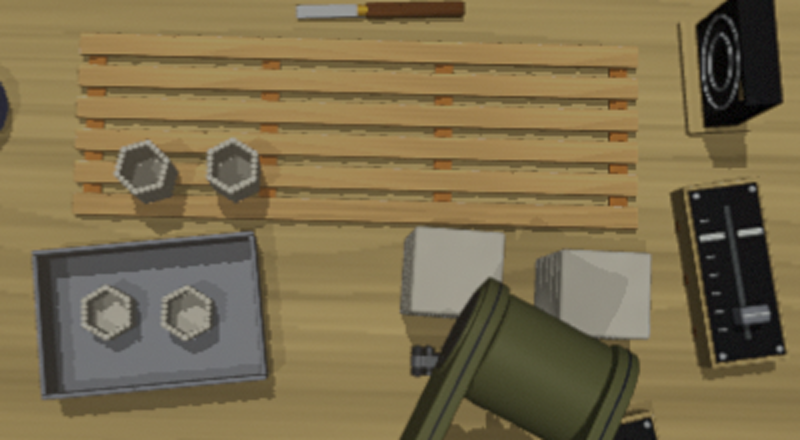

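Both short cups are in the tub (crop 108,312 and 187,312). Both blocks are where they were. Now lower behind block1 and push it low to the rail.

```bash
python3 -m handwheel '[{"dp":[0,0,1],"delta_rot":[0,0,0],"hand":0.5},{"dp":[0,0,1],"delta_rot":[0,0,0],"hand":0.5},{"dp":[0,0,1],"delta_rot":[0,0,0],"hand":0.5},{"dp":[0,0,1],"delta_rot":[0,0,0],"hand":0.5},{"dp":[0,0,1],"delta_rot":[0,0,0],"hand":0.5},{"dp":[0,0,1],"delta_rot":[0,0,0],"hand":0.5},{"dp":[0,0,0.9],"delta_rot":[0,0,0],"hand":0.5},{"dp":[0,0,0],"delta_rot":[0,0,0],"hand":0.5}]'
python3 -m handwheel '[{"dp":[0.4,0,0],"delta_rot":[0,0,0],"hand":0.5},{"dp":[0.4,0,0],"delta_rot":[0,0,0],"hand":0.5},{"dp":[0.4,0,0],"delta_rot":[0,0,0],"hand":0.5},{"dp":[0.3,0,0],"delta_rot":[0,0,0],"hand":0.5},{"dp":[0.2,0,0],"delta_rot":[0,0,0],"hand":0.5},{"dp":[0.2,0,0],"delta_rot":[0,0,0],"hand":0.5},{"dp":[0.2,0,0],"delta_rot":[0,0,0],"hand":0.5},{"dp":[0.2,0,0],"delta_rot":[0,0,0],"hand":0.5}]'
python3 - <<'E'
from h import *
snap('side');print(spot('side','block1'))
E
```

```text
time: 18.42
ee_pos: [0.3861, -0.1332, 0.0637]
eef_rot: [-3.138, -0.001, 0.01]
force: [-0.2, 1.2, 0.1]
grip_width: 0.0427
grasp_force: 0.0
time: 19.08
ee_pos: [0.4345, -0.1365, 0.0692]
eef_rot: [3.139, -0.001, -0.005]
force: [-12.2, -3.4, 7.9]
grip_width: 0.0428
grasp_force: 4.6
[([0.487, -0.088, 0.1], 0.78), ([0.488, -0.243, 0.122], 0.57)]
```

```bash
python3 -m handwheel '[{"dp":[-0.6,0,0],"delta_rot":[0,0,0],"hand":0.5},{"dp":[0,0,-1],"delta_rot":[0,0,0],"hand":0.5},{"dp":[0,0,-1],"delta_rot":[0,0,0],"hand":0.5},{"dp":[0,0,-0.4],"delta_rot":[0,0,0],"hand":0.5},{"dp":[0.5,0,0],"delta_rot":[0,0,0],"hand":0.5},{"dp":[0.4,0,0],"delta_rot":[0,0,0],"hand":0.5},{"dp":[0.3,0,0],"delta_rot":[0,0,0],"hand":0.5},{"dp":[0.3,0,0],"delta_rot":[0,0,0],"hand":0.5}]'
python3 - <<'E'
from h import *
a=snap('side'); b=snap('top')
cv2.imwrite('pics/m1.png',np.hstack([cv2.resize(a[140:290,260:400],None,fx=2.8,fy=2.8),cv2.resize(b[215:365,360:500],None,fx=2.8,fy=2.8)])[:, :800])
E
```

```text
time: 19.85
ee_pos: [0.4531, -0.1359, 0.1157]
eef_rot: [3.141, -0.001, -0.003]
force: [-4.8, -0.5, 7.0]
grip_width: 0.0425
grasp_force: 3.3
```

View pics/m1.png

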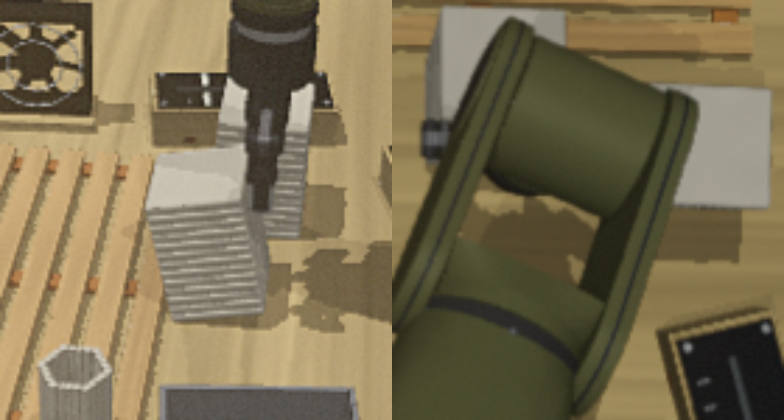

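Block1 is tilting about its foot at the rail (side crop 165,310). Block2 hasn't moved. Keep pushing.

```bash
python3 -m handwheel '[{"dp":[0.25,0,0],"delta_rot":[0,0,0],"hand":0.5},{"dp":[0.25,0,0],"delta_rot":[0,0,0],"hand":0.5},{"dp":[0.25,0,0],"delta_rot":[0,0,0],"hand":0.5},{"dp":[0.25,0,0],"delta_rot":[0,0,0],"hand":0.5},{"dp":[0.25,0,0],"delta_rot":[0,0,0],"hand":0.5},{"dp":[0.25,0,0],"delta_rot":[0,0,0],"hand":0.5},{"dp":[0.25,0,0],"delta_rot":[0,0,0],"hand":0.5},{"dp":[0.25,0,0],"delta_rot":[0,0,0],"hand":0.5}]'
python3 - <<'E'
from h import *
snap('side');print(spot('side','block1'))
E
python3 -m handwheel '[{"dp":[0.2,0,0],"delta_rot":[0,0,0],"hand":0.5},{"dp":[0.2,0,0],"delta_rot":[0,0,0],"hand":0.5},{"dp":[0,0,0],"delta_rot":[0,0,0],"hand":0.5},{"dp":[0,0,0],"delta_rot":[0,0,0],"hand":0.5},{"dp":[0,0,0],"delta_rot":[0,0,0],"hand":0.5},{"dp":[0,0,0],"delta_rot":[0,0,0],"hand":0.5},{"dp":[0,0,0],"delta_rot":[0,0,0],"hand":0.5},{"dp":[0,0,0],"delta_rot":[0,0,0],"hand":0.5}]'
python3 - <<'E'
from h import *
a=snap('side'); b=snap('top');print(spot('side','block1'))
cv2.imwrite('pics/m2.png',np.hstack([cv2.resize(a[140:290,240:380],None,fx=2.8,fy=2.8),cv2.resize(b[185:335,360:500],None,fx=2.8,fy=2.8)])[:, :800])
E
```

```text
time: 20.62
ee_pos: [0.4932, -0.1353, 0.1148]
eef_rot: [-3.141, 0.002, -0.0]
force: [0.9, -0.7, -0.4]
grip_width: 0.0431
grasp_force: 0.0
[([0.526, -0.087, 0.1], 0.96), ([0.448, -0.241, 0.095], 0.77)]
time: 21.38
ee_pos: [0.5006, -0.1355, 0.1153]
eef_rot: [-3.142, 0.002, -0.0]
force: [0.0, 0.3, 0.4]
grip_width: 0.0426
grasp_force: 0.0
[([0.568, -0.09, 0.089], 0.79), ([0.456, -0.239, 0.092], 0.59)]
```

View pics/m2.png

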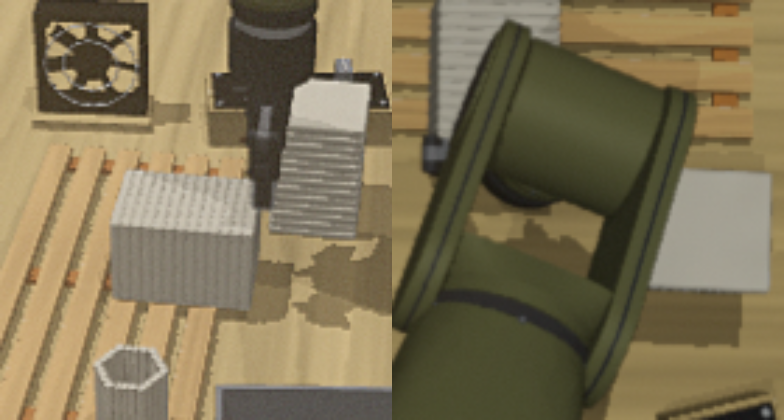

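Block1 now lies flat on the rack with its foot end just over the rail. Back off, lower and slide it on.

```bash
python3 -m handwheel '[{"dp":[-1,0,0],"delta_rot":[0,0,0],"hand":0.5},{"dp":[-0.3,0,0],"delta_rot":[0,0,0],"hand":0.5},{"dp":[0,0,1],"delta_rot":[0,0,0],"hand":0.5},{"dp":[0,0,1],"delta_rot":[0,0,0],"hand":0.5},{"dp":[0,0,1],"delta_rot":[0,0,0],"hand":0.5},{"dp":[0,0,0],"delta_rot":[0,0,0],"hand":0.5},{"dp":[0.5,0,0],"delta_rot":[0,0,0],"hand":0.5},{"dp":[0.4,0,0],"delta_rot":[0,0,0],"hand":0.5}]'
python3 -m handwheel '[{"dp":[0.3,0,0],"delta_rot":[0,0,0],"hand":0.5},{"dp":[0.3,0,0],"delta_rot":[0,0,0],"hand":0.5},{"dp":[0.3,0,0],"delta_rot":[0,0,0],"hand":0.5},{"dp":[0.3,0,0],"delta_rot":[0,0,0],"hand":0.5},{"dp":[0.3,0,0],"delta_rot":[0,0,0],"hand":0.5},{"dp":[0.3,0,0],"delta_rot":[0,0,0],"hand":0.5},{"dp":[0.3,0,0],"delta_rot":[0,0,0],"hand":0.5},{"dp":[0,0,0],"delta_rot":[0,0,0],"hand":0.5}]'
python3 - <<'E'
from h import *
snap('side');print(spot('side','block1'))
E
```

```text
time: 22.2
ee_pos: [0.4939, -0.1358, 0.0564]
eef_rot: [3.141, -0.002, 0.001]
force: [-23.0, 0.6, 8.3]
grip_width: 0.0429
grasp_force: 0.0
time: 22.87
ee_pos: [0.5362, -0.1358, 0.0566]
eef_rot: [3.141, -0.001, 0.001]
force: [-2.3, 0.2, 1.2]
grip_width: 0.0429
grasp_force: 0.0
[([0.611, -0.092, 0.089], 0.63), ([0.462, -0.236, 0.098], 0.58), ([0.787, -0.057, 0.011], 0.43)]
```

```bash
python3 -m handwheel '[{"dp":[-1,0,0],"delta_rot":[0,0,0],"hand":0.5},{"dp":[-1,0,0],"delta_rot":[0,0,0],"hand":0.5},{"dp":[-1,0,-1],"delta_rot":[0,0,0],"hand":0.5},{"dp":[-1,0,-1],"delta_rot":[0,0,0],"hand":0.5},{"dp":[-1,0,-1],"delta_rot":[0,0,0],"hand":0.5},{"dp":[-1,0,-1],"delta_rot":[0,0,0],"hand":0.5},{"dp":[-1,0,-1],"delta_rot":[0,0,0],"hand":0.5},{"dp":[-1,0,-1],"delta_rot":[0,0,0],"hand":0.5}]'
python3 -m handwheel '[{"dp":[0,1,0],"delta_rot":[0,0,0],"hand":0.5},{"dp":[0,1,0],"delta_rot":[0,0,0],"hand":0.5},{"dp":[0,1,0],"delta_rot":[0,0,0],"hand":0.5},{"dp":[0,1,0],"delta_rot":[0,0,0],"hand":0.5},{"dp":[0,1,0],"delta_rot":[0,0,0],"hand":0.5},{"dp":[0,1,0],"delta_rot":[0,0,0],"hand":0.5},{"dp":[0,1,0],"delta_rot":[0,0,0],"hand":0.5},{"dp":[0,0.5,0],"delta_rot":[0,0,0],"hand":0.5}]'
python3 - <<'E'
from h import *
b=snap('top','t4.png',(340,130,570,320),3.4);print(spot('top','block1'))
E
```

```text
time: 23.63
ee_pos: [0.3746, -0.1355, 0.1773]
eef_rot: [3.14, -0.001, 0.005]
force: [0.5, 1.0, 0.5]
grip_width: 0.0425
grasp_force: 0.0
time: 24.3
ee_pos: [0.3752, -0.2877, 0.1765]
eef_rot: [3.139, -0.004, 0.004]
force: [-1.2, -0.1, 0.3]
grip_width: 0.0431
grasp_force: 0.0
[([0.46, -0.274, 0.132], 0.89), ([0.61, -0.135, 0.102], 0.8)]
```

View pics/t4.png

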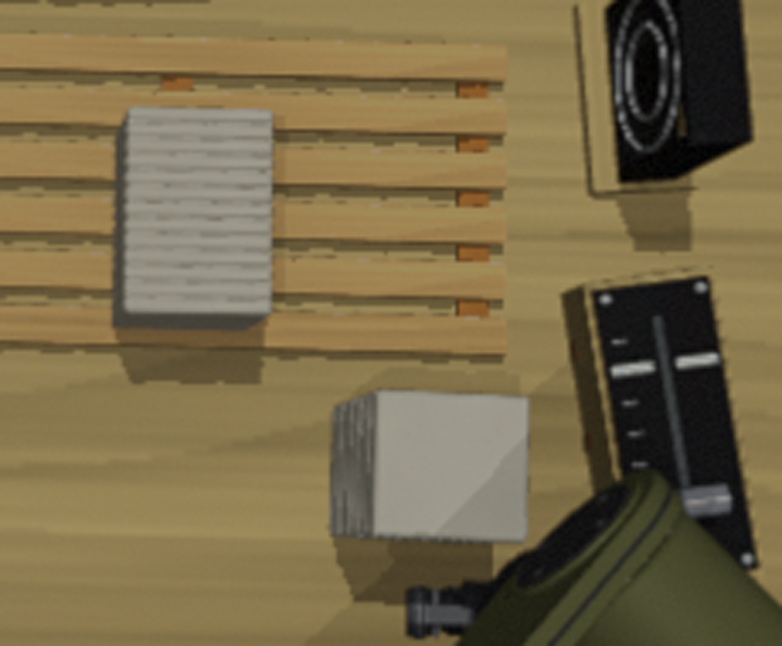

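Block1 is fully on the rack: its lower edge (crop v≈328) sits behind the rail front (v≈350). Block2 hasn't moved (crop 452,465). Do the same with block2.

```bash
python3 -m handwheel '[{"dp":[0,0,1],"delta_rot":[0,0,0],"hand":0.5},{"dp":[0,0,1],"delta_rot":[0,0,0],"hand":0.5},{"dp":[0,0,1],"delta_rot":[0,0,0],"hand":0.5},{"dp":[0,0,1],"delta_rot":[0,0,0],"hand":0.5},{"dp":[0,0,1],"delta_rot":[0,0,0],"hand":0.5},{"dp":[0,0,0.4],"delta_rot":[0,0,0],"hand":0.5},{"dp":[0.5,0,0],"delta_rot":[0,0,0],"hand":0.5},{"dp":[0.4,0,0],"delta_rot":[0,0,0],"hand":0.5}]'
python3 -m handwheel '[{"dp":[0.3,0,0],"delta_rot":[0,0,0],"hand":0.5},{"dp":[0.3,0,0],"delta_rot":[0,0,0],"hand":0.5},{"dp":[0.3,0,0],"delta_rot":[0,0,0],"hand":0.5},{"dp":[0.3,0,0],"delta_rot":[0,0,0],"hand":0.5},{"dp":[0.3,0,0],"delta_rot":[0,0,0],"hand":0.5},{"dp":[0.25,0,0],"delta_rot":[0,0,0],"hand":0.5},{"dp":[0.2,0,0],"delta_rot":[0,0,0],"hand":0.5},{"dp":[0.15,0,0],"delta_rot":[0,0,0],"hand":0.5}]'
python3 - <<'E'
from h import *
snap('side');print(spot('side','block1'))
E
```

```text
time: 25.07
ee_pos: [0.3936, -0.2851, 0.0678]
eef_rot: [3.141, -0.002, 0.001]
force: [1.3, 0.4, 0.4]
grip_width: 0.0427
grasp_force: 0.0
time: 25.73
ee_pos: [0.4348, -0.2878, 0.072]
eef_rot: [3.137, 0.001, -0.004]
force: [-20.4, 0.8, 26.1]
grip_width: 0.0429
grasp_force: 3.8
[([0.608, -0.091, 0.093], 0.62), ([0.492, -0.238, 0.097], 0.6)]
```

```bash
python3 -m handwheel '[{"dp":[-0.7,0,0],"delta_rot":[0,0,0],"hand":0.5},{"dp":[0,0,-1],"delta_rot":[0,0,0],"hand":0.5},{"dp":[0,0,-1],"delta_rot":[0,0,0],"hand":0.5},{"dp":[0,0,-0.4],"delta_rot":[0,0,0],"hand":0.5},{"dp":[0.5,0,0],"delta_rot":[0,0,0],"hand":0.5},{"dp":[0.4,0,0],"delta_rot":[0,0,0],"hand":0.5},{"dp":[0.3,0,0],"delta_rot":[0,0,0],"hand":0.5},{"dp":[0.3,0,0],"delta_rot":[0,0,0],"hand":0.5}]'
python3 -m handwheel '[{"dp":[0.25,0,0],"delta_rot":[0,0,0],"hand":0.5},{"dp":[0.25,0,0],"delta_rot":[0,0,0],"hand":0.5},{"dp":[0.25,0,0],"delta_rot":[0,0,0],"hand":0.5},{"dp":[0.25,0,0],"delta_rot":[0,0,0],"hand":0.5},{"dp":[0.25,0,0],"delta_rot":[0,0,0],"hand":0.5},{"dp":[0.25,0,0],"delta_rot":[0,0,0],"hand":0.5},{"dp":[0.25,0,0],"delta_rot":[0,0,0],"hand":0.5},{"dp":[0.25,0,0],"delta_rot":[0,0,0],"hand":0.5}]'
python3 -m handwheel '[{"dp":[0.2,0,0],"delta_rot":[0,0,0],"hand":0.5},{"dp":[0.2,0,0],"delta_rot":[0,0,0],"hand":0.5},{"dp":[0,0,0],"delta_rot":[0,0,0],"hand":0.5},{"dp":[0,0,0],"delta_rot":[0,0,0],"hand":0.5},{"dp":[0,0,0],"delta_rot":[0,0,0],"hand":0.5},{"dp":[0,0,0],"delta_rot":[0,0,0],"hand":0.5},{"dp":[0,0,0],"delta_rot":[0,0,0],"hand":0.5},{"dp":[0,0,0],"delta_rot":[0,0,0],"hand":0.5}]'
python3 - <<'E'
from h import *
a=snap('side'); b=snap('top');print(spot('side','block1'))
cv2.imwrite('pics/m3.png',np.hstack([cv2.resize(a[140:290,240:380],None,fx=2.8,fy=2.8),cv2.resize(b[155:305,400:540],None,fx=2.8,fy=2.8)])[:, :800])
E
```

```text
time: 26.5
ee_pos: [0.4508, -0.2852, 0.1146]
eef_rot: [-3.141, 0.001, 0.003]
force: [-4.9, -0.2, 4.7]
grip_width: 0.0424
grasp_force: 2.7
time: 27.17
ee_pos: [0.4912, -0.2853, 0.1149]
eef_rot: [-3.141, 0.002, -0.0]
force: [-2.9, 0.0, 4.7]
grip_width: 0.0429
grasp_force: 3.0
time: 27.83
ee_pos: [0.4983, -0.2853, 0.1148]
eef_rot: [-3.141, 0.002, 0.001]
force: [1.3, 0.3, -0.2]
grip_width: 0.0424
grasp_force: 0.0
[([0.534, -0.241, 0.101], 0.76), ([0.61, -0.091, 0.089], 0.62)]
```

View pics/m3.png

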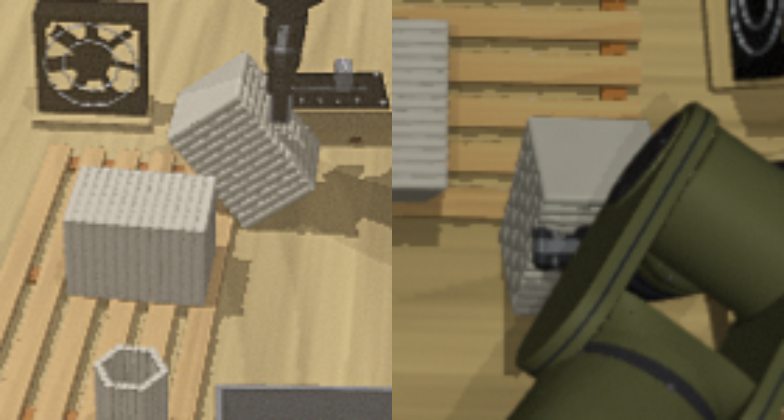

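Block2 is leaning near its balance point (side crop 245,140). Push it a little farther.

```bash
python3 -m handwheel '[{"dp":[0.25,0,0],"delta_rot":[0,0,0],"hand":0.5},{"dp":[0.25,0,0],"delta_rot":[0,0,0],"hand":0.5},{"dp":[0.25,0,0],"delta_rot":[0,0,0],"hand":0.5},{"dp":[0,0,0],"delta_rot":[0,0,0],"hand":0.5},{"dp":[0,0,0],"delta_rot":[0,0,0],"hand":0.5},{"dp":[0,0,0],"delta_rot":[0,0,0],"hand":0.5},{"dp":[0,0,0],"delta_rot":[0,0,0],"hand":0.5},{"dp":[0,0,0],"delta_rot":[0,0,0],"hand":0.5}]'
python3 - <<'E'
from h import *
a=snap('side'); b=snap('top');print(spot('side','block1'))
cv2.imwrite('pics/m4.png',np.hstack([cv2.resize(a[140:290,240:380],None,fx=2.8,fy=2.8),cv2.resize(b[155:305,400:540],None,fx=2.8,fy=2.8)])[:, :800])
E
```

```text
time: 28.65
ee_pos: [0.5132, -0.2853, 0.1149]
eef_rot: [-3.141, 0.002, 0.001]
force: [0.1, -1.4, 0.9]
grip_width: 0.043
grasp_force: 0.0
[([0.608, -0.091, 0.088], 0.76), ([0.562, -0.24, 0.103], 0.66)]
```

View pics/m4.png

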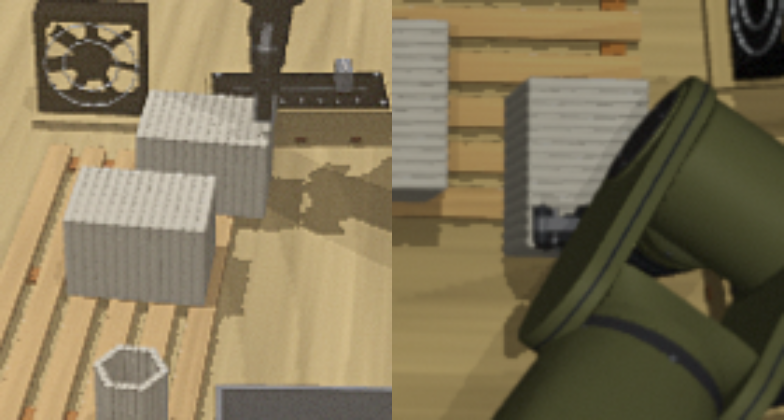

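Block2 lies flat now, overhanging the rail. Slide it on.

```bash
python3 -m handwheel '[{"dp":[-1,0,0],"delta_rot":[0,0,0],"hand":0.5},{"dp":[-1,0,0],"delta_rot":[0,0,0],"hand":0.5},{"dp":[-0.4,0,0],"delta_rot":[0,0,0],"hand":0.5},{"dp":[0,0,1],"delta_rot":[0,0,0],"hand":0.5},{"dp":[0,0,1],"delta_rot":[0,0,0],"hand":0.5},{"dp":[0,0,0.9],"delta_rot":[0,0,0],"hand":0.5},{"dp":[0.3,0,0],"delta_rot":[0,0,0],"hand":0.5},{"dp":[0.3,0,0],"delta_rot":[0,0,0],"hand":0.5}]'
python3 -m handwheel '[{"dp":[0.3,0,0],"delta_rot":[0,0,0],"hand":0.5},{"dp":[0.3,0,0],"delta_rot":[0,0,0],"hand":0.5},{"dp":[0.3,0,0],"delta_rot":[0,0,0],"hand":0.5},{"dp":[0.3,0,0],"delta_rot":[0,0,0],"hand":0.5},{"dp":[0.3,0,0],"delta_rot":[0,0,0],"hand":0.5},{"dp":[0.3,0,0],"delta_rot":[0,0,0],"hand":0.5},{"dp":[0.3,0,0],"delta_rot":[0,0,0],"hand":0.5},{"dp":[0.3,0,0],"delta_rot":[0,0,0],"hand":0.5}]'
python3 -m handwheel '[{"dp":[0.3,0,0],"delta_rot":[0,0,0],"hand":0.5},{"dp":[0.3,0,0],"delta_rot":[0,0,0],"hand":0.5},{"dp":[0,0,0],"delta_rot":[0,0,0],"hand":0.5},{"dp":[0,0,0],"delta_rot":[0,0,0],"hand":0.5},{"dp":[-1,0,0],"delta_rot":[0,0,0],"hand":0.5},{"dp":[-1,0,0],"delta_rot":[0,0,0],"hand":0.5},{"dp":[-1,0,-1],"delta_rot":[0,0,0],"hand":0.5},{"dp":[-1,0,-1],"delta_rot":[0,0,0],"hand":0.5}]'
python3 -m handwheel '[{"dp":[-0.3,0,-1],"delta_rot":[0,0,0],"hand":0.5},{"dp":[0,0,-1],"delta_rot":[0,0,0],"hand":0.5},{"dp":[0,0,-1],"delta_rot":[0,0,0],"hand":0.5},{"dp":[0,0,-1],"delta_rot":[0,0,0],"hand":0.5},{"dp":[-1,0,0],"delta_rot":[0,0,0],"hand":0.5},{"dp":[-1,0,0],"delta_rot":[0,0,0],"hand":0.5},{"dp":[-1,0,0],"delta_rot":[0,0,0],"hand":0.5},{"dp":[0,0,0],"delta_rot":[0,0,0],"hand":0.5}]'
python3 - <<'E'
from h import *
b=snap('top','t5.png',(340,130,570,320),3.4);print(spot('top','block1'))
E
```

```text
time: 29.47
ee_pos: [0.4773, -0.2851, 0.0565]
eef_rot: [-3.14, 0.003, 0.003]
force: [-0.5, 0.5, 1.0]
grip_width: 0.043
grasp_force: 0.0
time: 30.13
ee_pos: [0.5253, -0.2862, 0.059]
eef_rot: [3.141, -0.001, -0.004]
force: [-10.9, -0.2, 7.3]
grip_width: 0.0425
grasp_force: 0.0
time: 30.8
ee_pos: [0.4563, -0.2845, 0.0964]
eef_rot: [-3.14, 0.001, 0.003]
force: [0.4, -1.6, 0.3]
grip_width: 0.0428
grasp_force: 0.0
time: 31.47
ee_pos: [0.3899, -0.2853, 0.1776]
eef_rot: [3.141, -0.003, 0.0]
force: [0.9, 0.1, -0.4]
grip_width: 0.0426
grasp_force: 0.0
[([0.615, -0.282, 0.105], 0.98), ([0.608, -0.133, 0.102], 0.88)]
```

View pics/t5.png

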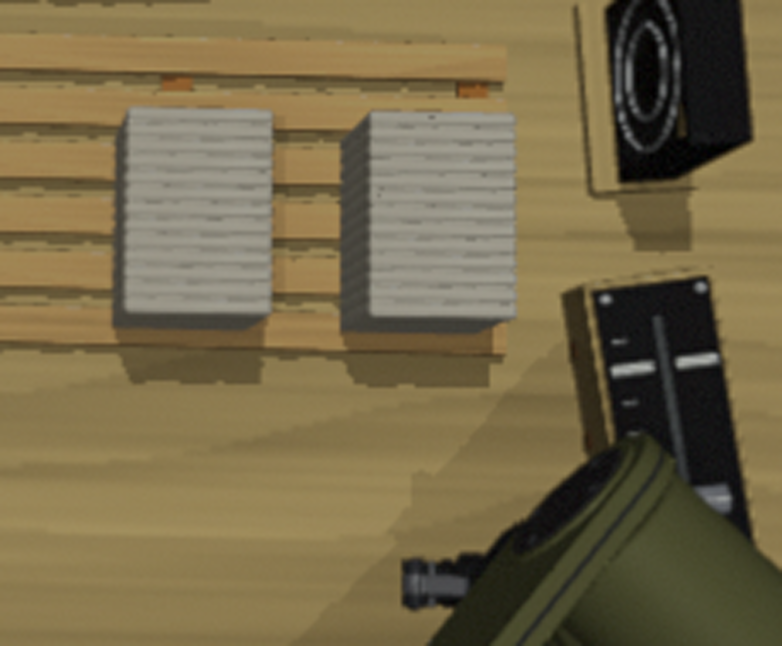

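Both blocks are fully on: lower edges at crop v≈330, rail front at v≈353. Now the fader, with the tool turned so the fingers close along the slot.

```bash
python3 -m handwheel '[{"dp":[0.3,0.97,0],"delta_rot":[0,0,0],"hand":0.6},{"dp":[0.3,0.97,0],"delta_rot":[0,0,0],"hand":0.6},{"dp":[0.3,0.97,0],"delta_rot":[0,0,0],"hand":0.6},{"dp":[0.3,0.97,0],"delta_rot":[0,0,0],"hand":0.6},{"dp":[0.3,0.97,0],"delta_rot":[0,0,0],"hand":0.6},{"dp":[0.3,0.97,0],"delta_rot":[0,0,0],"hand":0.6},{"dp":[0.3,0.97,0],"delta_rot":[0,0,0],"hand":0.6},{"dp":[0.3,0.97,0],"delta_rot":[0,0,0],"hand":0.6}]'
python3 -m handwheel '[{"dp":[0.3,0.97,0],"delta_rot":[0,0,0],"hand":0.6},{"dp":[0,0,0],"delta_rot":[0,0,0.99],"hand":0.6},{"dp":[0,0,0],"delta_rot":[0,0,0.99],"hand":0.6},{"dp":[0,0,0],"delta_rot":[0,0,0.99],"hand":0.6},{"dp":[0,0,0],"delta_rot":[0,0,0.99],"hand":0.6},{"dp":[0,0,0],"delta_rot":[0,0,0.99],"hand":0.6},{"dp":[0,0,0],"delta_rot":[0,0,0.99],"hand":0.6},{"dp":[0,0,0],"delta_rot":[0,0,0.99],"hand":0.6}]'
python3 -m handwheel '[{"dp":[0,0,0],"delta_rot":[0,0,0.98],"hand":0.6},{"dp":[0,0,0],"delta_rot":[0,0,0.98],"hand":0.6},{"dp":[0,0,0],"delta_rot":[0,0,0.98],"hand":0.6},{"dp":[0,0,0],"delta_rot":[0,0,0.98],"hand":0.6},{"dp":[0,0,0],"delta_rot":[0,0,0.98],"hand":0.6},{"dp":[0,0,0],"delta_rot":[0,0,0],"hand":0.6},{"dp":[0,0,1],"delta_rot":[0,0,0],"hand":0.6},{"dp":[0,0,1],"delta_rot":[0,0,0],"hand":0.6}]'
python3 - <<'E'
from h import *
for n in('top','side'):
  snap(n); print(spot(n,'fader_top'),spot(n,'block1'),spot(n,'short1'))
cv2.imwrite('pics/f1.png',np.hstack([cv2.resize(bot.snapshot('side')[140:215,290:400,::-1],None,fx=3.6,fy=3.6,interpolation=2),cv2.resize(bot.snapshot('top')[205:280,490:600,::-1],None,fx=3.6,fy=3.6,interpolation=2)]))
E
```

```text
time: 32.23
ee_pos: [0.4409, -0.4417, 0.1771]
eef_rot: [3.141, -0.001, 0.001]
force: [1.4, 0.2, 0.6]
grip_width: 0.0512
grasp_force: 0.0
time: 32.9
ee_pos: [0.4467, -0.4602, 0.1771]
eef_rot: [-2.87, 1.278, -0.001]
force: [0.4, 0.3, -0.7]
grip_width: 0.0514
grasp_force: 0.0
time: 33.57
ee_pos: [0.4472, -0.4612, 0.1388]
eef_rot: [2.385, -2.043, 0.008]
force: [0.0, -0.7, -1.1]
grip_width: 0.0511
grasp_force: 0.0
[([0.79, -0.069, 0.012], 0.6), ([0.442, -0.451, 0.081], 0.43)] [([0.611, -0.136, 0.103], 0.96), ([0.615, -0.277, 0.104], 0.7)] [([0.43, 0.237, 0.022], 0.8), ([0.386, 0.159, 0.023], 0.61)]
[([0.44, -0.443, 0.071], 0.54), ([0.433, 0.238, 0.038], 0.36)] [([0.611, -0.251, 0.104], 0.71), ([0.606, -0.092, 0.092], 0.64), ([0.44, -0.44, 0.075], 0.5)] [([0.432, 0.239, 0.035], 0.8), ([0.388, 0.169, 0.038], 0.66)]
```

View pics/f1.png

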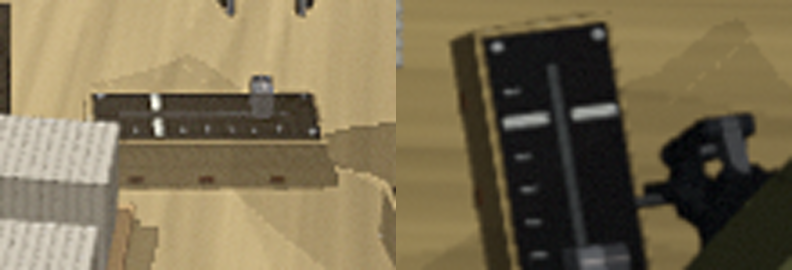

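The fingers straddle the grip (side crop 261,85), and the tape strips show at (155,102) and (158,127). A cup in the tub was nudged but is still inside. Go down and close.

```bash
python3 -m handwheel '[{"dp":[0,0,1],"delta_rot":[0,0,0],"hand":0.6},{"dp":[0,0,1],"delta_rot":[0,0,0],"hand":0.6},{"dp":[0,0,1],"delta_rot":[0,0,0],"hand":0.6},{"dp":[0,0,1],"delta_rot":[0,0,0],"hand":0.6},{"dp":[0,0,0],"delta_rot":[0,0,0],"hand":0.6},{"dp":[0,0,0],"delta_rot":[0,0,0],"hand":0.6},{"dp":[0,0,0],"delta_rot":[0,0,0],"hand":0.1},{"dp":[0,0,0],"delta_rot":[0,0,0],"hand":0.1}]' 25
python3 -m handwheel '[{"dp":[0,0,0],"delta_rot":[0,0,0],"hand":0.1},{"dp":[0,0,0],"delta_rot":[0,0,0],"hand":0.1},{"dp":[0,0,0],"delta_rot":[0,0,0],"hand":0.1},{"dp":[0,0,0],"delta_rot":[0,0,0],"hand":0.1},{"dp":[0,0,0],"delta_rot":[0,0,0],"hand":0.1},{"dp":[0,0,0],"delta_rot":[0,0,0],"hand":0.1},{"dp":[0,0,0],"delta_rot":[0,0,0],"hand":0.1},{"dp":[0,0,0],"delta_rot":[0,0,0],"hand":0.1}]' 25
python3 - <<'E'
from h import *
a=onz('side',333.5,171.8,.048)
print('mark side',a,'grip side',onz('side',290+261/3.6,140+80/3.6,.079),onz('top',526.1,238.6,.048),onz('top',545.3,235.8,.048))
print('strips side',onz('side',290+155/3.6,140+102/3.6,.048),onz('side',290+158/3.6,140+127/3.6,.048))
E
```

```text
time: 34.73
ee_pos: [0.4463, -0.4612, 0.0596]
eef_rot: [2.381, -2.048, 0.005]
force: [0.5, -0.8, 0.1]
grip_width: 0.0279
grasp_force: 0.0
time: 35.4
ee_pos: [0.4461, -0.4612, 0.0596]
eef_rot: [2.381, -2.048, 0.005]
force: [-1.2, 0.6, 6.5]
grip_width: 0.0174
grasp_force: 29.2
mark side [ 0.5299 -0.4451  0.048 ] grip side [ 0.444  -0.4622  0.079 ] [ 0.527  -0.4259  0.048 ] [ 0.5342 -0.4677  0.048 ]
strips side [ 0.5333 -0.4662  0.048 ] [ 0.5268 -0.4243  0.048 ]
```

```bash
python3 -m handwheel '[{"dp":[0,-0.5,0],"delta_rot":[0,0,0],"hand":0.1},{"dp":[0,-0.75,0],"delta_rot":[0,0,0],"hand":0.1},{"dp":[0,-0.75,0],"delta_rot":[0,0,0],"hand":0.1},{"dp":[0,-0.75,0],"delta_rot":[0,0,0],"hand":0.1},{"dp":[0,-0.75,0],"delta_rot":[0,0,0],"hand":0.1},{"dp":[0,-0.75,0],"delta_rot":[0,0,0],"hand":0.1},{"dp":[0,0,0],"delta_rot":[0,0,0],"hand":0.1},{"dp":[0,0,0],"delta_rot":[0,0,0],"hand":0.1}]'
python3 -m handwheel '[{"dp":[0,0,0],"delta_rot":[0,0,0],"hand":0.6},{"dp":[0,0,0],"delta_rot":[0,0,0],"hand":0.6},{"dp":[0,0,0],"delta_rot":[0,0,0],"hand":0.6},{"dp":[0,0,0],"delta_rot":[0,0,0],"hand":0.6},{"dp":[0,0,-1],"delta_rot":[0,0,0],"hand":0.6},{"dp":[0,0,-1],"delta_rot":[0,0,0],"hand":0.6},{"dp":[0,0,-1],"delta_rot":[0,0,0],"hand":0.6},{"dp":[0,0,-1],"delta_rot":[0,0,0],"hand":0.6}]'
python3 - <<'E'
from h import *
snap('side');print(spot('side','fader_top'));snap('top');print(spot('top','fader_top'))
cv2.imwrite('pics/f2.png',np.hstack([cv2.resize(bot.snapshot('side')[155:200,300:380,::-1],None,fx=5,fy=5,interpolation=2),cv2.resize(bot.snapshot('top')[205:250,500:580,::-1],None,fx=5,fy=5,interpolation=2)]))
# predictions for grip-top outline if centred over mark
c=np.array([.5303,-.4463,.079]);d=np.array([.989,.148,0]);n=np.array([-.148,.989,0])
for cam,o in(('side',(300,155,0)),('top',(500,205,400))):
  q=[c+i*.009*d+j*.015*n for i,j in((0,0),(1,1),(1,-1),(-1,-1),(-1,1))]
  print(cam,((proj(cam,q)-o[:2])*5+[o[2],0]).round(0).tolist())
E
```

```text
time: 36.07
ee_pos: [0.5315, -0.4479, 0.0596]
eef_rot: [-2.382, 2.047, -0.007]
force: [1.6, 1.9, 6.7]
grip_width: 0.0172
grasp_force: 29.3
time: 36.73
ee_pos: [0.5288, -0.4472, 0.1375]
eef_rot: [-2.381, 2.049, 0.002]
force: [1.2, 0.7, 0.1]
grip_width: 0.0513
grasp_force: 0.0
[([0.432, 0.184, 0.025], 0.68), ([0.529, -0.432, 0.07], 0.48)]
[([0.532, -0.434, 0.08], 0.48)]
side [[169.0, 38.0], [155.0, 50.0], [153.0, 26.0], [182.0, 26.0], [185.0, 50.0]]
top [[606.0, 155.0], [568.0, 138.0], [638.0, 130.0], [645.0, 171.0], [575.0, 180.0]]
```

View pics/f2.png

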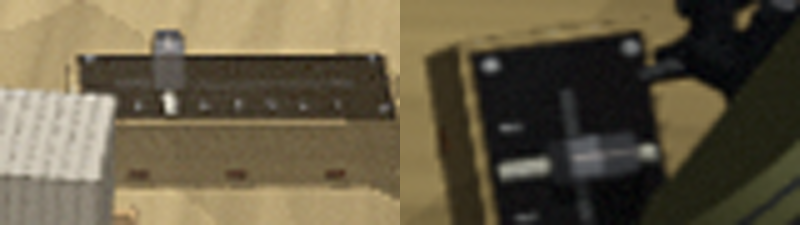

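The grip outline matches the prediction for centred over the tape in both views: side centre at (169,38), top centre at (606,155). Do a last numeric check, then hand in.

```bash
python3 -m handwheel '[{"dp":[0,0,-1],"delta_rot":[0,0,0],"hand":0.6},{"dp":[0,0,-1],"delta_rot":[0,0,0],"hand":0.6},{"dp":[0,0,-1],"delta_rot":[0,0,0],"hand":0.6},{"dp":[0,0,0],"delta_rot":[0,0,0],"hand":0.6},{"dp":[0,0,0],"delta_rot":[0,0,0],"hand":0.6},{"dp":[0,0,0],"delta_rot":[0,0,0],"hand":0.6},{"dp":[0,0,0],"delta_rot":[0,0,0],"hand":0.6},{"dp":[0,0,0],"delta_rot":[0,0,0],"hand":0.6}]'
python3 - <<'E'
from h import *
snap('side')
r={q:spot('side',q) for q in('short1','good1','block1')}; print(r)
snap('top');b=spot('top','block1');print(b,spot('top','good1'))
E
```

```text
time: 37.7
ee_pos: [0.5286, -0.4466, 0.1949]
eef_rot: [-2.382, 2.048, 0.006]
force: [0.5, 0.6, 0.3]
grip_width: 0.0515
grasp_force: 0.0
{'short1': [([0.389, 0.169, 0.037], 0.96), ([0.435, 0.239, 0.037], 0.73)], 'good1': [([0.581, 0.219, 0.074], 0.8), ([0.585, 0.111, 0.083], 0.66)], 'block1': [([0.608, -0.088, 0.09], 0.76), ([0.612, -0.251, 0.107], 0.68), ([0.656, 0.424, 0.036], 0.34)]}
[([0.61, -0.135, 0.103], 0.72), ([0.61, -0.279, 0.105], 0.58)] [([0.588, 0.193, 0.063], 0.86), ([0.592, 0.1, 0.062], 0.73)]
```

```bash
python3 -c "
from plant import bot
print(bot.close_job())"
```

```text
the job is handed in; nothing more can be done
None
```

I dropped both short cups in the tub and left the full-height cups standing. I tipped both blocks flat and slid them fully onto the rack, then moved the fader to the tape mark. The job is handed in (no verdict was returned).

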